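# Pin the riveting jig shut

## Robot

A 6-joint arm with a two-finger parallel gripper is mounted at the origin on the work surface. World frame = base frame: x ahead of the robot, y to its left, z up, the work surface at z = 0. Lengths are in m, angles in rad, forces in N, time in s.
With the tool pointing down it reaches from about 0.325 to 0.775 m from the base axis. Payload 5.5 kg.
Tool frame: the origin (TCP) lies between the finger pads; the fingertips stand 8 mm ahead of it and the grasp point (between the pads) lies 11 mm behind it (tcp_to_tips is the distance from the TCP to the fingertips, in m); z points along the fingers, y is the direction in which the jaws open and shut (so a half turn about z gives the same grasp; the last joint's range is limited). The gripper opens to 88 mm and grips with 3 to 60 N. Pads are 20 mm wide; open, the fingers measure 115 mm over their backs; the gripper's body (75 mm by 178 mm) begins 61 mm behind the grasp point.
Start: joints at [1.213, 0.091, 1.231, -0, 1.82, -0.057], TCP at [0.178, 0.573, 0.231] pointing down, gripper open.
Joint ranges: [-2.87, 2.87], [-0.86, 2.18], [0.17, 2.46], [-1.51, 4.65], [0.06, 2.69], [-2.65, 2.65]. Speed limits (rad/s): [2.57, 2.57, 3.01, 3.14, 3.14, 3.14].

## Interface

Orientations are given as a unit quaternion [w, x, y, z].
In Python, from bench import * gives the robot as it stands. Calls block until the motion is done:
- move_to(position, orientation): joint-space move of the TCP to a pose.
- move_l(position, speed=0.15, orientation=None): straight line of the TCP; orientation=None keeps the orientation; speed is the mean speed in m/s.
- movej(angles): joint-space move.
- gripper_open() and close(): open the fingers fully, or close them until they stop; the grip force is fixed at half the most.
- hold(seconds).
- inverse_kinematics(position, orientation): joint angles nearest the present ones, or None.
- state(): the state.
- get_image(name): name is "scene" or "top" or "wrist"; returns a dict with "frame" (384x512x3 uint8, blue, green, red), "depth" (384x512 float32, m along the optical axis (not along the pixel's ray), 0 where there is no reading), "camera_matrix" (3x3 intrinsics, pixels), "k1" (the pictures are not rectified: a ray, as slopes to the right and down, at radius r is drawn at 1 + k1 r^2 times it, then the intrinsics apply), "view" (4x4, takes a point from world to camera coordinates). Camera axes: x right, y up, looking along -z (the intrinsics and any distortion apply to the point x, -y, -z); pixel columns grow to the right and rows downward; lengths in m; the calibration is good to about 2 mm. A picture is of the moment at which its call begins.
A pose or a line that the arm cannot do raises IKError and nothing moves.
- job_done(): hands the job in, once; it reports no verdict.
The state is a dict: "time": time; "joint_pos": joint angles; "dq": joint speeds; "joint_torque": joint torques, N m; "ee_pos": TCP position; "ee_rot": TCP orientation; "ft_force": force on the tool from outside, world axes, zero at the start; "moment": the same for the moment, N m; "finger_gap": finger opening in m.
Only numpy, scipy, OpenCV 4.12 (cv2) and the standard library are available. Lean on these libraries where they do the work, as an engineer would, in place of code of your own. Each camera call takes 0.05 s, during which the arm holds its last target.

## Task

Lock the clamp on the sloping riveting jig: first swing the clamp bar down to its stop so that its eye lies over the hole in the jig, then take the locking pin with the square grip from the rack, push it through the eye and the hole until its collar sits flat on the bar, and last swing the keeper up to its stop so that its toe covers the collar. Let go of everything, and leave the other two pins, the bin of nuts and the riveter where they are.

Things in the scene. Friction and masses are not known exactly. Their poses are not given: they have to be found in the camera images.
- jig_hole (a point): Mouth of the 12 mm through hole in the fixed jig's aluminium face plate (140 mm up the slope, 280 mm across, 16 mm thick), 100 mm above the table. The face slopes 30 degrees, lower edge towards the rack and partly the robot. Axes: z square out of the face (the hole's axis), x up the slope, y level, towards the bar's pivot. Heights above the face are measured along z.
- bar (a joint): Angle of the clamp bar, rad: 0 = shut against its stop, its eye exactly over the hole; positive = swung up the slope about its pivot (to 1.3). A friction hinge of 0.12 N m: it stays where it is left. Flat steel, 5 mm thick, underside 2 mm and top 7 mm above the face, 24 mm wide, with a 42 mm square eye plate at its free end, its 12 mm hole 100 mm from the pivot.
- bar_pivot (a point): Pivot of the clamp bar, 100 mm from the hole along +y, the end nearer the robot, at the height of the bar's top (7 mm above the face); its screw head, 18 mm across, stands 5 mm higher. The bar turns about the face's normal.
- bar_knob (a point): Middle of the upright steel stud on the clamp bar, for pushing it: 12 mm across, from 7 to 37 mm above the face, 50 mm from the pivot (this point is 22 mm above the face).
- keeper (a joint): Angle of the keeper, rad: 0 = shut against its stop, its toe over the pin's collar; positive = swung down the slope about its pivot (to 1.4). A friction hinge of 0.12 N m: it stays where it is left. Flat steel bar 22 mm wide, 5 mm thick, underside 14 mm and top 19 mm above the face; its toe ends 78 mm from the pivot, 12 mm short of the hole's axis. It clears the collar of a fully home pin by 2 mm and jams on one that is not home.
- keeper_pivot (a point): Pivot of the keeper, 90 mm from the hole along -y, the end farther from the robot, on the keeper's top (19 mm above the face); its screw head, 18 mm across, stands 5 mm higher.
- keeper_knob (a point): Middle of the upright steel stud on the keeper, for pushing it: 12 mm across, from 19 to 47 mm above the face, 40 mm from the pivot (this point is 33 mm above the face).
- pin_grip (a point): Centre of the locking pin's dark square grip, 14 x 14 mm and 40 mm long. z runs along the pin, from tip to grip; x and y are square to the grip's flats. Below the grip a round collar 36 mm across, 5 mm thick (20 to 25 mm below this point), then a 10 mm steel shank 45 mm long with a 4 mm tapered tip. Stands upright in one of the rack's three holes, hanging by its collar. About 0.12 kg. With the collar sitting on the shut bar this point is 32 mm above the face.
- pin_tip (a point): Centre of the locking pin's tip, 70 mm below the grip's centre.
- rack: Fixed aluminium pin rack, like a small bench, 70 mm (x) by 220 mm (y), top 68 mm above the table; origin on the table under its middle. Three 16 mm holes in a row along its y, at -70, 0 and 70 mm. Each holds one pin, in any order.
- knob_pin: Another pin in the rack, with a round ball knob 26 mm across and a collar 32 mm across. Not needed. Origin on its axis at the rack's top; its top is 37 mm above that.
- slim_pin: Another pin in the rack, with a slim round grip 11 mm across and a collar 28 mm across. Not needed. Origin on its axis at the rack's top; its top is 31 mm above that.
- nut_bin: Yellow plastic bin of nuts, 150 x 120 mm, 60 mm high, loose, beyond the rack. Origin under its middle. Not needed.
- riveter: Hand riveter with black body and grey handle lying beyond the jig, about 100 x 190 mm, 32 mm high, loose. Origin under the middle of its body. Not needed.
There are look-alikes about, which are no part of the job. What is shaped like the part that bears pin_grip but blue or yellow is not meant.

How it is judged:
By the outcome, as a careful person would: the job done as asked, in the order asked, and still so for the second after the job is handed in, with the robot touching nothing.
It also fails if it takes over 61 s, if anything falls off the work surface, if the arm or the gripper's body presses on something with over 40 N, if the wrist force passes 120 N, or if a joint passes its speed limit or range.

## Working session

There is one attempt and no reset: what is moved stays moved. The work goes in short steps, each a Python script; the robot and the scene stay as the last script left them, time stands still between calls to the robot, and variables do not carry over. Pictures are saved under pics/ and viewed, and the job is handed in when it is done.

```bash
ls; mkdir -p pics
python3 - <<'E'
from bench import *
import cv2,numpy as np
s=state();print(s['time'],s['ee_pos'],s['ee_rot'],s['finger_gap'])
for n in("scene","top","wrist"):
    d=get_image(n);cv2.imwrite(f"pics/{n}0.png",d['frame']);np.savez(f"pics/{n}0.npz",**d)
    print(n,d['camera_matrix'].tolist(),d['k1'],np.round(d['view'],3).tolist())
E
```

```text
pics
0.0 [0.17771139 0.57280539 0.2295411 ] [-1.75776546e-04  1.49865107e-01  9.88706010e-01 -9.18678857e-04] 0.08766263970164842
scene [[364.4943528669654, 0.0, 257.2027937340824], [0.0, 364.4943528669654, 192.29354113859597], [0.0, 0.0, 1.0]] -0.011584988852098714 [[0.419, 0.908, -0.018, -0.194], [-0.723, 0.345, 0.598, 0.379], [0.549, -0.237, 0.801, -1.229], [0.0, 0.0, 0.0, 1.0]]
top [[373.8399498302867, 0.0, 253.7889083127793], [0.0, 373.8399498302867, 191.908200860781], [0.0, 0.0, 1.0]] -0.07887346625621446 [[-0.018, -1.0, -0.011, -0.045], [0.985, -0.02, 0.174, -0.582], [-0.174, -0.007, 0.985, -0.863], [0.0, 0.0, 0.0, 1.0]]
wrist [[302.77575540226303, 0.0, 258.6266883888174], [0.0, 302.77575540226303, 193.43953661226885], [0.0, 0.0, 1.0]] 0.009482008502204469 [[0.296, 0.955, -0.002, -0.599], [-0.917, 0.284, -0.281, 0.034], [-0.268, 0.085, 0.96, -0.39], [0.0, 0.0, 0.0, 1.0]]
```

View pics/scene0.png

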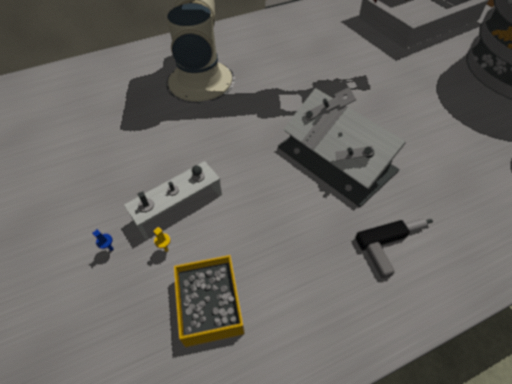

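View pics/top0.png

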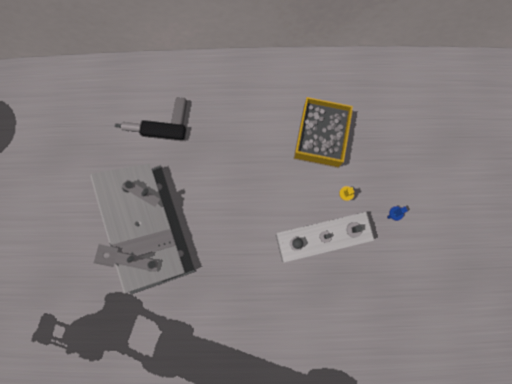

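View pics/wrist0.png

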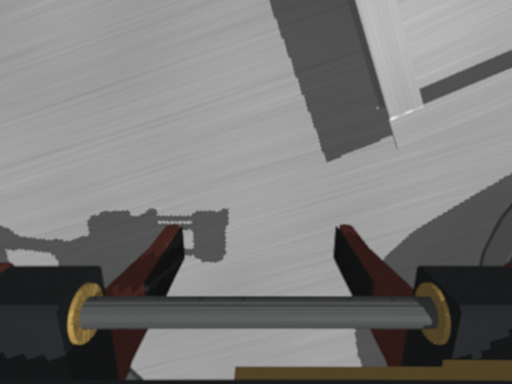

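Run:
```python
import cv2,numpy as np
t=cv2.imread('pics/top0.png');s=cv2.imread('pics/scene0.png')
c=lambda i,x0,y0,x1,y1,f:cv2.resize(i[y0:y1,x0:x1],None,fx=f,fy=f,interpolation=cv2.INTER_CUBIC)
cv2.imwrite('pics/c_top_jig.png',c(t,85,155,205,300,4))
cv2.imwrite('pics/c_top_rack.png',c(t,270,180,420,270,5))
cv2.imwrite('pics/c_sc_jig.png',c(s,270,70,420,210,4))
cv2.imwrite('pics/c_sc_rack.png',c(s,85,150,235,260,5))
```

```text
(no output)
```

View pics/c_top_jig.png

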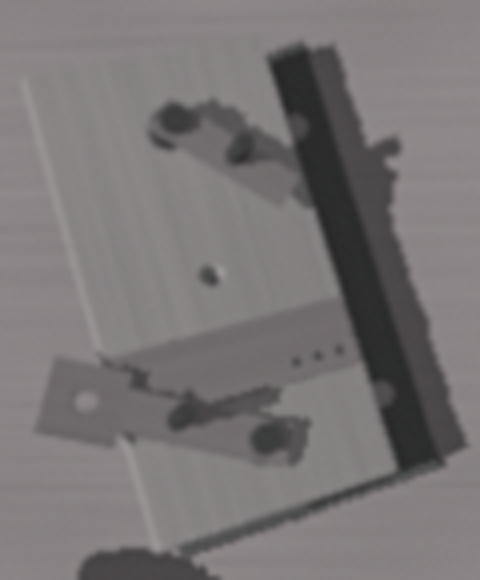

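View pics/c_top_rack.png

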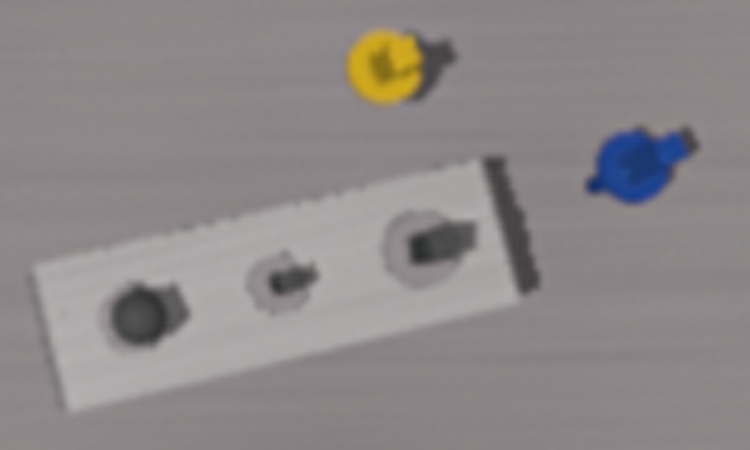

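View pics/c_sc_jig.png

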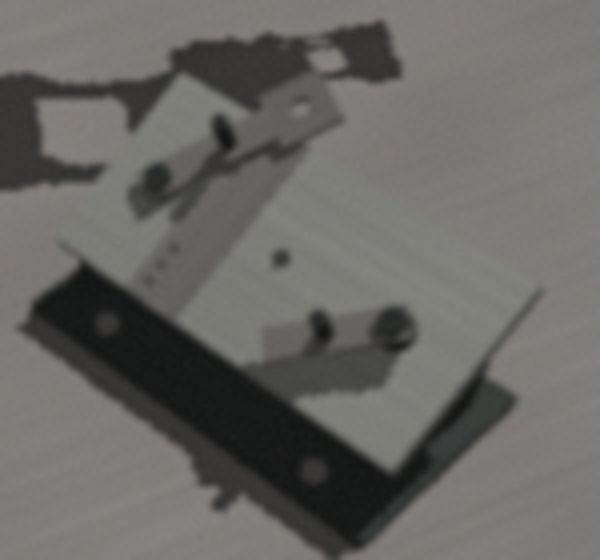

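View pics/c_sc_rack.png

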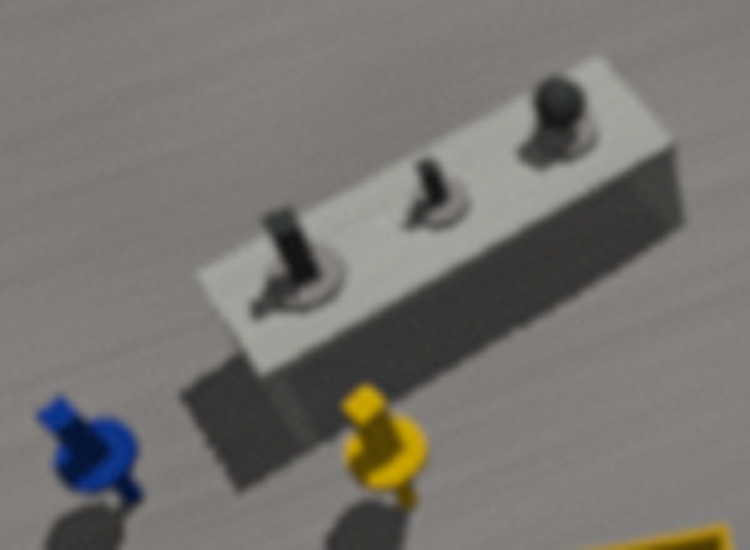

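```bash
cat > h.py <<'E'
import cv2,numpy as np
from scipy.spatial.transform import Rotation as R
def load(n): return dict(np.load(f'pics/{n}.npz'))
def rays(d,px):
    px=np.asarray(px,float).reshape(-1,1,2)
    n=cv2.undistortPoints(px,d['camera_matrix'],np.array([float(d['k1']),0,0,0]))[:,0]
    rc=np.c_[n[:,0],-n[:,1],-np.ones(len(n))]   # depth 1 along axis
    V=d['view'];Rm=V[:3,:3];C=-Rm.T@V[:3,3]
    return C,rc@Rm
def unproj(d,px):
    px=np.asarray(px,float).reshape(-1,2)
    C,r=rays(d,px); z=np.array([d['depth'][int(round(v)),int(round(u))] for u,v in px])
    return C+r*z[:,None]
def onplane(d,px,p0,n):
    C,r=rays(d,px); t=((np.asarray(p0)-C)@n)/(r@n); return C+r*t[:,None]
def proj(d,P):
    V=d['view'];p=np.asarray(P).reshape(-1,3)@V[:3,:3].T+V[:3,3]
    q=np.c_[p[:,0],-p[:,1],-p[:,2]]
    o,_=cv2.projectPoints(q,np.zeros(3),np.zeros(3),d['camera_matrix'],np.array([float(d['k1']),0,0,0])); return o[:,0]
def snap(n,name):
    from bench import get_image
    d=get_image(n);cv2.imwrite(f"pics/{name}.png",d['frame']);np.savez(f"pics/{name}.npz",**d);return d
def tri(ds,pxs):
    A=np.zeros((3,3));b=np.zeros(3)
    for d,p in zip(ds,pxs):
        C,r=rays(d,p);r=r[0]/np.linalg.norm(r[0]);M=np.eye(3)-np.outer(r,r);A+=M;b+=M@C
    return np.linalg.solve(A,b)
def q(Rm):
    x,y,z,w=R.from_matrix(Rm).as_quat();return [w,x,y,z]
E
python3 - <<'E'
from h import *
np.set_printoptions(precision=4,suppress=True)
t=load('top0');s=load('scene0')
# plane from depth: polygons on face, top view
T=lambda p:(np.array(p,float)+.5)/4-.5+[85,155]
S=lambda p:(np.array(p,float)+.5)/4-.5+[270,70]
for d,poly in((t,T([[50,110],[130,90],[150,200],[190,250],[150,330],[110,330]])),(s,S([[330,180],[500,270],[440,330],[330,250]]))):
    m=np.zeros(d['depth'].shape,np.uint8);cv2.fillPoly(m,[poly.round().astype(np.int32)],1)
    v,u=np.nonzero(m);P=unproj(d,np.c_[u,v]);c=P.mean(0);n=np.linalg.svd(P-c)[2][2];n*=np.sign(n[2]);print('plane',c,n,np.degrees(np.arccos(n[2])),np.std((P-c)@n))
    print('az',np.degrees(np.arctan2(n[1],n[0])))
h_t=T([[210,275]]);h_s=S([[280,258]])
hole=tri([t,s],[h_t,h_s]);print('hole tri',hole,proj(t,hole)-h_t,proj(s,hole)-h_s)
print('hole plane z=.1',onplane(t,h_t,[0,0,.1],np.array([0,0,1.])),onplane(s,h_s,[0,0,.1],np.array([0,0,1.])))
# corners of the face
Tc=T([[25,78],[270,55],[395,470],[165,550]])
print('corners',unproj(t,Tc+[[1,1],[-1,1],[-1,-1],[1,-1]]))
# pivots/knobs
print('eye',tri([t,s],[T([[87,401]]),S([[300,105]])]))
print('barknob top',tri([t,s],[T([[180,415]]),S([[221,122]])]))
print('barpiv',tri([t,s],[T([[268,434]]),S([[155,176]])]))
print('keeper piv',tri([t,s],[T([[178,118]]),S([[392,326]])]))
print('keeper knob',tri([t,s],[T([[240,148]]),S([[320,322]])]))
T2=lambda p:(np.array(p,float)+.5)/5-.5+[270,180]
S2=lambda p:(np.array(p,float)+.5)/5-.5+[85,150]
print('rackcorners',onplane(t,T2([[35,265],[485,158],[520,295],[68,410]]),[0,0,.068],np.array([0,0,1.])))
print('rackcorners',onplane(s,S2([[198,272],[600,57],[675,140],[262,375]]),[0,0,.068],np.array([0,0,1.])))
z=np.array([0,0,1.])
print('pins collars top',onplane(t,T2([[423,250],[280,285],[135,315]]),[0,0,.07],z),'scene',onplane(s,S2([[303,275],[437,205],[568,130]]),[0,0,.07],z))
print('grip top',tri([t,s],[T2([[420,248]]),S2([[280,216]])]))
E
```

```text
plane [0.5403 0.2606 0.124 ] [-0.2791  0.9102  0.3061] 72.1768570841167 0.013266358894738367
az 107.04941951258061
plane [0.5546 0.266  0.1214] [-0.2167  0.6548  0.7241] 43.60890624142543 0.012547236184967557
az 108.30832437334094
hole tri [0.5043 0.2135 0.0991] [[0.2038 0.0821]] [[ 0.195  -0.0522]]
hole plane z=.1 [[0.5044 0.2137 0.1   ]] [[0.5049 0.2124 0.1   ]]
corners [[0.6132 0.3127 0.1329]
 [0.6534 0.2107 0.0104]
 [0.394  0.1141 0.0662]
 [0.3544 0.2224 0.1307]]
eye [0.4327 0.2634 0.1502]
barknob top [0.4244 0.2111 0.1495]
barpiv [0.4134 0.1737 0.1106]
keeper piv [0.594  0.231  0.1146]
keeper knob [0.575  0.1927 0.1175]
rackcorners [[ 0.4798 -0.1081  0.068 ]
 [ 0.5259 -0.3245  0.068 ]
 [ 0.4605 -0.3369  0.068 ]
 [ 0.4121 -0.1216  0.068 ]]
rackcorners [[ 0.4578 -0.3357  0.068 ]
 [ 0.4134 -0.1218  0.068 ]
 [ 0.4801 -0.1072  0.068 ]
 [ 0.5261 -0.322   0.068 ]]
pins collars top [[ 0.4827 -0.2914  0.07  ]
 [ 0.4678 -0.2228  0.07  ]
 [ 0.4554 -0.1541  0.07  ]] scene [[ 0.4822 -0.2917  0.07  ]
 [ 0.4699 -0.2238  0.07  ]
 [ 0.4532 -0.1525  0.07  ]]
grip top [ 0.48   -0.2852  0.1095]
```

```bash
cat >> h.py <<'E'
class Jig:
    def __init__(s,hole,az):
        a=np.radians(az);u=np.array([np.cos(a),np.sin(a),0]);
        s.x=.8660254*u+np.array([0,0,.5]); s.z=-.5*u+np.array([0,0,.8660254]); s.y=np.cross(s.z,s.x); s.o=np.array(hole,float)
        s.M=np.c_[s.x,s.y,s.z]
    def w(s,p): return s.o+s.M@np.asarray(p,float)
    def j(s,P): return (np.asarray(P)-s.o)@s.M
    def tool(s,phi):  # tool z=-n; tool x at angle phi (rad) from jig x towards jig y
        tx=s.M@[np.cos(phi),np.sin(phi),0]; tz=-s.z; return np.c_[tx,np.cross(tz,tx),tz]
J=Jig([.505,.213,.100],109.2)
E
python3 - <<'E'
from h import *
from bench import *
np.set_printoptions(precision=4,suppress=True)
w=load('wrist0');V=w['view'];Rc=V[:3,:3].T;C=-Rc@V[:3,3]
st=state();e=np.array(st['ee_rot']);Rt=R.from_quat([e[1],e[2],e[3],e[0]]).as_matrix();p=np.array(st['ee_pos'])
print('cam in tool: pos',Rt.T@(C-p),'R',Rt.T@Rc)
for n,P in dict(eye=[.4327,.2634,.1502],bk=[.4244,.2111,.1495],bp=[.4134,.1737,.1106],kp=[.594,.231,.1146],kk=[.575,.1927,.1175]).items(): print(n,J.j(P)*1e3)
for name in('top0','scene0'):
    d=load(name)['depth'];print(name,(d==0).mean(),d[d>0].min())
for pos in([0,0,.15],[0,50e-3,.05],[60e-3,50e-3,.05],[-.03,-.05,.05]):
  for phi in np.arange(-180,180,30):
    q_=q(J.tool(np.radians(phi)));a=inverse_kinematics(J.w(pos).tolist(),q_)
    if a is not None: print(pos,phi,np.round(a,2))
E
```

```text
cam in tool: pos [ 0.0766 -0.0001 -0.1531] R [[ 0.0003  0.9598  0.2808]
 [ 1.     -0.0004  0.0002]
 [ 0.0003  0.2808 -0.9598]]
eye [86.9114 51.7035  7.7877]
bk [46.1515 76.7416 30.5121]
bp [-0.7533 99.4293 12.6748]
kp [ -3.3264 -89.9691  18.7791]
kk [-27.7889 -59.4304  36.2512]
top0 0.004018147786458333 0.77695286
scene0 0.003946940104166667 0.6684285
[0, 0, 0.15] -150 [-0.09  0.05  1.36  0.51  1.92  2.33]
[0, 0, 0.15] -120 [-0.09  0.05  1.36  0.51  1.92  1.8 ]
[0, 0, 0.15] -90 [-0.09  0.05  1.36  0.51  1.92  1.28]
[0, 0, 0.15] -60 [-0.09  0.05  1.36  0.51  1.92  0.75]
[0, 0, 0.15] -30 [-0.09  0.05  1.36  0.51  1.92  0.23]
[0, 0, 0.15] 0 [-0.09  0.05  1.36  0.51  1.92 -0.29]
[0, 0, 0.15] 30 [-0.09  0.05  1.36  0.51  1.92 -0.82]
[0, 0, 0.15] 60 [-0.09  0.05  1.36  0.51  1.92 -1.34]
[0, 0, 0.15] 90 [-0.09  0.05  1.36  0.51  1.92 -1.86]
[0, 0, 0.15] 120 [-0.09  0.05  1.36  0.51  1.92 -2.39]
[0, 0.05, 0.05] -150 [-0.04 -0.1   1.66  0.49  1.77  2.29]
[0, 0.05, 0.05] -120 [-0.04 -0.1   1.66  0.49  1.77  1.77]
[0, 0.05, 0.05] -90 [-0.04 -0.1   1.66  0.49  1.77  1.25]
[0, 0.05, 0.05] -60 [-0
[... 911 characters left out ...]
 1.77 -1.78]
[0.06, 0.05, 0.05] 120 [ 0.05 -0.15  1.65  0.51  1.77 -2.3 ]
[-0.03, -0.05, 0.05] -150 [-0.02  0.18  1.4   0.5   1.74  2.3 ]
[-0.03, -0.05, 0.05] -120 [-0.02  0.18  1.4   0.5   1.74  1.78]
[-0.03, -0.05, 0.05] -90 [-0.02  0.18  1.4   0.5   1.74  1.26]
[-0.03, -0.05, 0.05] -60 [-0.02  0.18  1.4   0.5   1.74  0.73]
[-0.03, -0.05, 0.05] -30 [-0.02  0.18  1.4   0.5   1.74  0.21]
[-0.03, -0.05, 0.05] 0 [-0.02  0.18  1.4   0.5   1.74 -0.32]
[-0.03, -0.05, 0.05] 30 [-0.02  0.18  1.4   0.5   1.74 -0.84]
[-0.03, -0.05, 0.05] 60 [-0.02  0.18  1.4   0.5   1.74 -1.36]
[-0.03, -0.05, 0.05] 90 [-0.02  0.18  1.4   0.5   1.74 -1.89]
[-0.03, -0.05, 0.05] 120 [-0.02  0.18  1.4   0.5   1.74 -2.41]
```

Run:
```python
from h import *
from bench import *
np.set_printoptions(precision=4,suppress=True)
close();print(state()['time'],state()['finger_gap'])
th=1.07
k=np.array([50*np.sin(th),100-50*np.cos(th)]);p=k+30*np.array([np.cos(th),np.sin(th)])
move_to(J.w([p[0]/1e3,p[1]/1e3,.13]).tolist(),q(J.tool(th)))
s=state();print(s['time'],J.j(s['ee_pos']),s['joint_pos'],s['ft_force'])
snap('wrist','w1')
```

```text
1.4917 0.00028008342710513726
3.225 [0.0588 0.1022 0.1298] [-0.0617 -0.267   1.6293  0.5188  1.9484 -1.3141] [ 0.1937 -0.1458 -0.2476]
```

View pics/w1.png

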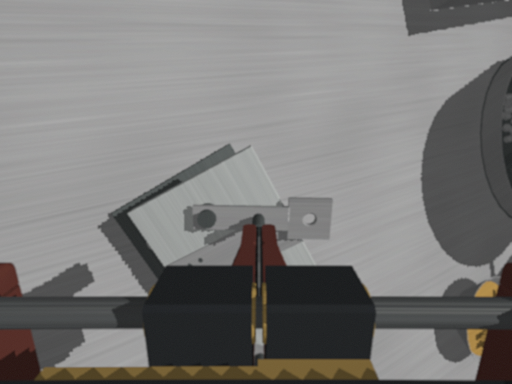

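Run:
```python
from h import *
np.set_printoptions(precision=2,suppress=True)
d=load('w1')
f=lambda px,h:J.j(onplane(d,[px],J.w([0,0,h/1e3]),J.z))*1e3
print('piv',f((207,218),12),'eye',f((309,219),7),'knobtop',f((258,219),37))
cv2.imwrite('pics/w1c.png',cv2.resize(d['frame'][130:300,100:350],None,fx=3,fy=3,interpolation=cv2.INTER_CUBIC))
```

```text
piv [[  1.99 102.16  12.  ]] eye [[87.   52.47  7.  ]] knobtop [[48.98 86.36 37.  ]]
```

View pics/w1c.png

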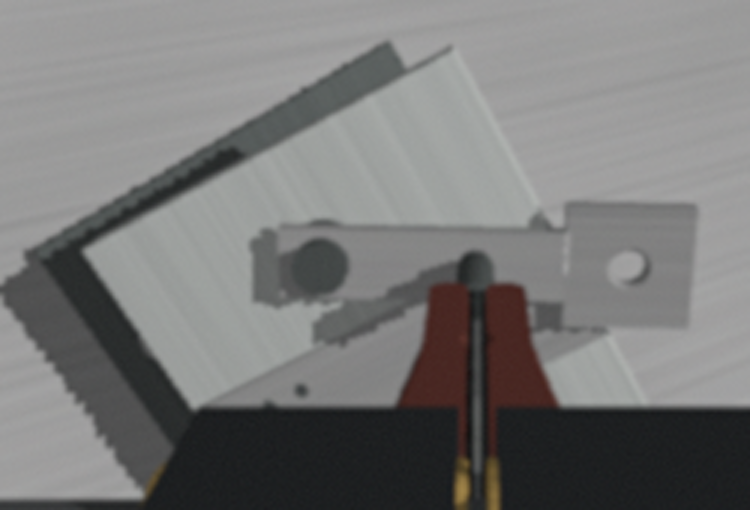

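```bash
cat >> h.py <<'E'
def fj():
    from bench import state
    s=state();return J.M.T@np.array(s['ft_force']),J.j(s['ee_pos'])*1e3,s['time']
E
python3 - <<'E'
from h import *
from bench import *
np.set_printoptions(precision=1,suppress=True)
def pose(th,off,z,ph=None):
    k=np.array([50*np.sin(th),100-50*np.cos(th)])+off*np.array([np.cos(th),np.sin(th)])
    return J.w([k[0]/1e3,k[1]/1e3,z/1e3]).tolist(),q(J.tool(th))
p,o=pose(1.06,30,23);move_l(p,.2,o);print(*fj())
p,o=pose(1.04,16,23);move_l(p,.1,o);print(*fj())
for th in np.arange(.8,-.01,-.2):
    p,o=pose(th,16,23);move_l(p,.1,o);print(round(th,2),*fj())
for off in (15,14,13,12,11,10,9):
    f,_,_=fj()
    if f[0]>9: break
    p,o=pose(0,off,23);move_l(p,.05,o);print(off,*fj())
E
```

```text
[-0.5  0.9  0.9] [ 58.9 101.5  23.7] 3.9583
[-0.  -0.7  0.2] [51.2 87.9 24.1] 4.2583
0.8 [-0.2  1.1 -0. ] [47.1 76.6 23.4] 4.65
0.6 [-0.1 -0.1 -0.2] [41.5 67.9 23.1] 5.0
0.4 [ 0.1 -0.6  0.9] [34.2 60.3 23.1] 5.35
0.2 [ 0.4 -0.8  0.4] [25.7 54.3 23.1] 5.7
0.0 [6.1 3.5 1.4] [17.4 50.3 23.3] 6.05
15 [8.2 1.8 1.3] [17.2 50.3 23.3] 6.3
14 [13.1  3.3  0.5] [17.1 50.3 23.3] 6.55
```

Run:
```python
from h import *
from bench import *
np.set_printoptions(precision=2,suppress=True)
move_l(J.w([.025,.050,.025]).tolist(),.1)
move_l(J.w([.025,.050,.1]).tolist(),.25)
move_to(J.w([0,0,.1]).tolist(),q(J.tool(-np.pi/2)));hold(.2)
print(*fj())
d=snap('wrist','w2')
cv2.imwrite('pics/w2c.png',cv2.resize(d['frame'][90:290,130:380],None,fx=3,fy=3,interpolation=cv2.INTER_CUBIC))
```

```text
[-0.44 -1.58 -0.05] [ 0.07  0.08 99.98] 8.85
```

View pics/w2c.png

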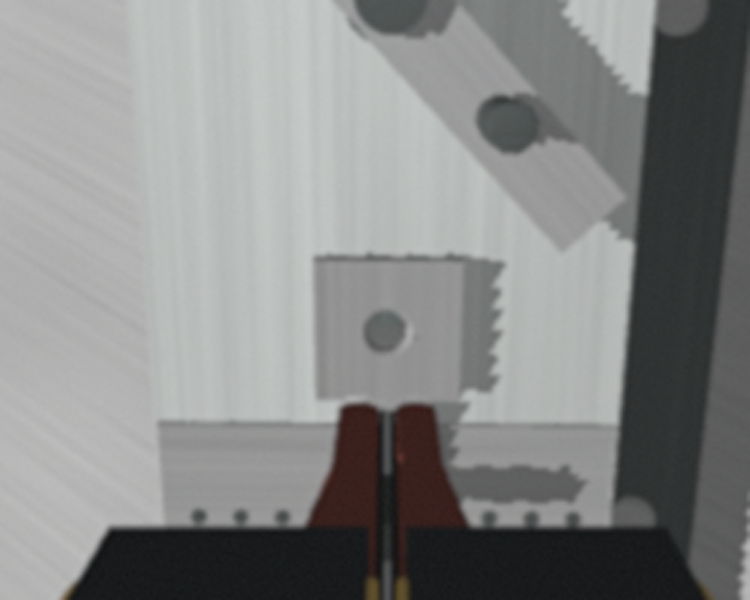

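Run:
```python
from h import *
np.set_printoptions(precision=2,suppress=True)
d=load('w2')
g=cv2.cvtColor(d['frame'],cv2.COLOR_BGR2GRAY)
W=lambda p:(np.array(p,float)+.5)/3-.5+[130,90]
f=lambda px,h:J.j(onplane(d,[px],J.w([0,0,h/1e3]),J.z))[0]*1e3
c=W([385,331]);x0,y0=(c-14).astype(int)
sub=cv2.resize(g[y0:y0+28,x0:x0+28],None,fx=8,fy=8,interpolation=cv2.INTER_CUBIC)
for th in(110,120,128,135):
    m=(sub<th).astype(np.uint8);n,l,s,ce=cv2.connectedComponentsWithStats(m)
    k=l[112,112]
    if k: 
        px=(ce[k]+.5)/8-.5+[x0,y0];print(th,s[k],px,f(px,7))
print(sub[112,::8])
for n,p,h in(('TL',(315,257),7),('BL',(318,398),7),('TR',(465,258),7),('keepPiv',(390,5),24),('kknob',(508,123),47),('plate L',(132,20),0),('plateL2',(163,480),0),('plR',(652,100),0),('plR2',(620,400),0)): print(n,f(W(p),h))
```

```text
110 [  61   67  104  102 8300] [257.42 200.09] [0.36 0.9  7.  ]
120 [  58   62  110  110 9492] [257.45 200.05] [0.33 0.87 7.  ]
128 [   55    59   115   116 10416] [257.44 200.03] [0.34 0.85 7.  ]
135 [   53    56   119   123 11392] [257.4  200.03] [0.38 0.85 7.  ]
[147 148 147 146 146 148 145 124 102  97  99 101 102 102 103 103 102 102
 101  99 105 131 162 168 156 148 147 146]
TL [ 19.32 -20.7    7.  ]
BL [19.32 21.25  7.  ]
TR [-22.35 -20.46   7.  ]
keepPiv [ -1.3  -86.31  24.  ]
kknob [-27.6  -60.44  47.  ]
plate L [ 67.06 -83.4    0.  ]
plateL2 [67.97 51.01  0.  ]
plR [-72.68 -62.88  -0.  ]
plR2 [-70.39  24.57  -0.  ]
```

Run:
```python
from h import *
from bench import *
np.set_printoptions(precision=2,suppress=True)
def down(az):
    a=np.radians(az);tx=np.array([np.cos(a),np.sin(a),0]);tz=np.array([0,0,-1.]);return np.c_[tx,np.cross(tz,tx),tz]
for az in(102,-78,12,-168): print(az,inverse_kinematics([.4825,-.2915,.2],q(down(az))))
for phi in(-90,90):print(phi,inverse_kinematics(J.w([0,0,.12]).tolist(),q(J.tool(np.radians(phi)))))
gripper_open();print(state()['time'])
move_l(J.w([0,0,.15]).tolist(),.25)
move_to([.4825,-.2915,.21],q(down(-78)));hold(.2)
print(state()['time'],state()['ee_pos'])
d=snap('wrist','w3')
cv2.imwrite('pics/w3c.png',cv2.resize(d['frame'][90:290,130:380],None,fx=3,fy=3,interpolation=cv2.INTER_CUBIC))
```

```text
102 [-0.6  -0.01  1.39 -0.    1.76 -0.81]
-78 [-0.6  -0.01  1.39 -0.    1.76  2.33]
12 [-0.6  -0.01  1.39 -0.    1.76  0.76]
-168 [-0.6  -0.01  1.39 -0.    1.76 -2.38]
-90 [-0.07  0.04  1.41  0.5   1.87  1.28]
90 [-0.07  0.04  1.41  0.5   1.87 -1.87]
10.275
12.4167 [ 0.48 -0.29  0.21]
```

View pics/w3c.png

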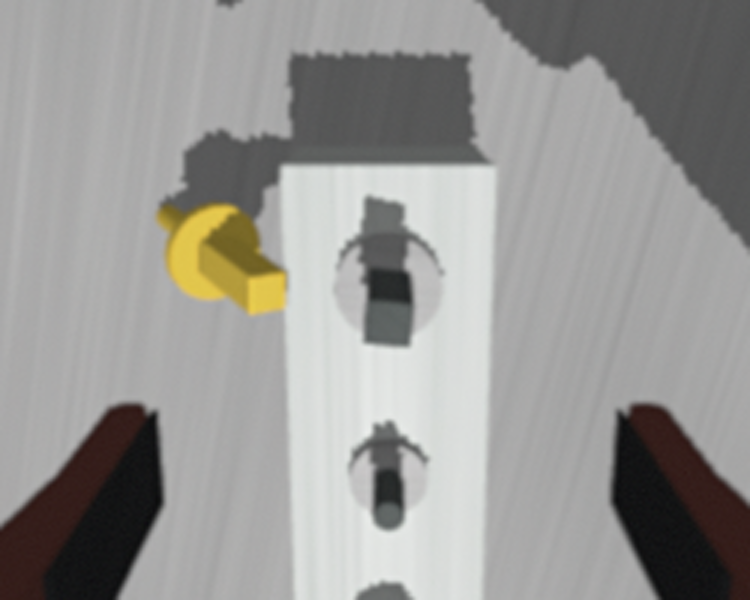

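Run:
```python
from h import *
np.set_printoptions(precision=4,suppress=True)
d=load('w3');z=np.array([0,0,1.])
cv2.imwrite('pics/w3d.png',cv2.resize(d['frame'][160:210,230:285],None,fx=11,fy=11,interpolation=cv2.INTER_CUBIC))
W=lambda p:(np.array(p,float)+.5)/3-.5+[130,90]
print(onplane(d,W([[388,325]]),[0,0,.113],z),'collar',onplane(d,W([[388,288]]),[0,0,.073],z))
print('rack edges',onplane(d,W([[280,166],[496,166],[295,560],[486,520]]),[0,0,.068],z))
t=load('top0');print('yellow',onplane(t,[[347.,193.]],[0,0,.04],z))
```

```text
[[ 0.4827 -0.2909  0.113 ]] collar [[ 0.4828 -0.2914  0.073 ]]
rack edges [[ 0.5253 -0.3227  0.068 ]
 [ 0.457  -0.3373  0.068 ]
 [ 0.4943 -0.1819  0.068 ]
 [ 0.4296 -0.2126  0.068 ]]
yellow [[ 0.5757 -0.2869  0.04  ]]
```

View pics/w3d.png

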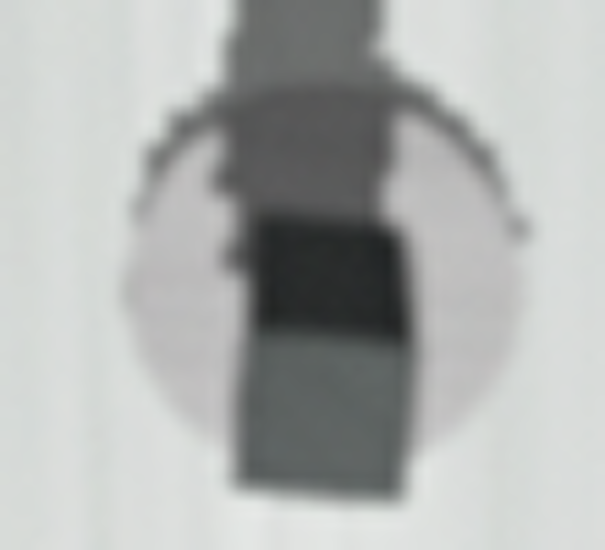

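```bash
cat >> h.py <<'E'
def down(az):
    a=np.radians(az);tx=np.array([np.cos(a),np.sin(a),0]);tz=np.array([0,0,-1.]);return np.c_[tx,np.cross(tz,tx),tz]
E
python3 - <<'E'
from h import *
from bench import *
np.set_printoptions(precision=4,suppress=True)
x,y=.4827,-.2912;o=q(down(-81.5))
move_l([x,y,.13],.2,o);move_l([x,y,.088],.12)
print(state()['time'],state()['ee_pos'],state()['ft_force']);close()
print(state()['time'],state()['finger_gap'],state()['ft_force'])
move_l([x,y,.19],.15)
print(state()['time'],state()['finger_gap'],state()['ft_force'])
move_to(J.w([.00035,.00087,.12]).tolist(),q(J.tool(-np.pi/2)));hold(.3)
print(*fj(),state()['finger_gap'])
d=snap('wrist','w4');snap('scene','s4')
cv2.imwrite('pics/w4c.png',cv2.resize(d['frame'][90:290,130:380],None,fx=3,fy=3,interpolation=cv2.INTER_CUBIC))
E
```

```text
13.5167 [ 0.483  -0.2914  0.089 ] [ 0.0337 -0.192   0.663 ]
14.6417 0.013973915419816279 [0.2661 0.612  0.6102]
15.475 0.013875259581624735 [-0.6653 -0.7286 -1.2532]
[-0.7975 -0.4783 -0.9314] [ -0.0466   0.8633 120.2863] 17.4083 0.01380041252465044
```

View pics/w4c.png

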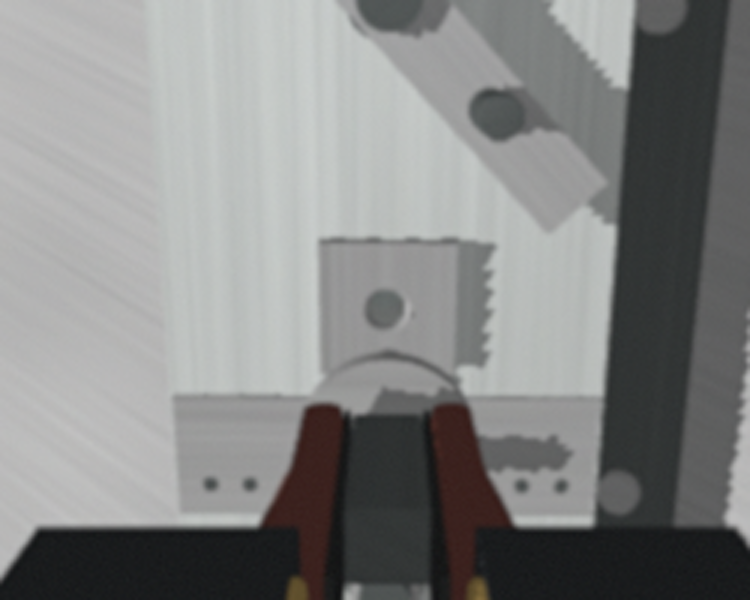

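View pics/s4.png

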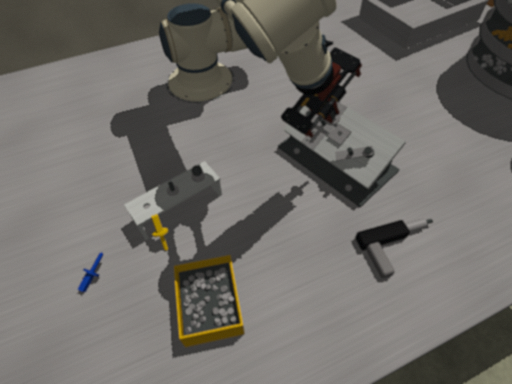

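Run:
```python
from h import *
from bench import *
np.set_printoptions(precision=2,suppress=True)
d=load('w4');s=state();e=s['ee_rot'];Rt=R.from_quat([e[1],e[2],e[3],e[0]]).as_matrix();p=np.array(s['ee_pos'])
W=lambda q:(np.array(q,float)+.5)/3-.5+[130,90]
def tl(px,z): return (onplane(d,W([px]),p+Rt[:,2]*z/1e3,Rt[:,2])[0]-p)@Rt*1e3
print('edge bottom',tl((388,351),20),'edge top',tl((388,357),15))
for a in((320,385),(460,385)): print(tl(a,15))
print('grip top back', tl((388,512),-25))
f=lambda px,h:J.j(onplane(d,W([px]),J.w([0,0,h/1e3]),J.z))[0]*1e3
g=cv2.cvtColor(d['frame'],cv2.COLOR_BGR2GRAY)
c=W([384,309]);x0,y0=(c-14).astype(int);sub=cv2.resize(g[y0:y0+28,x0:x0+28],None,fx=8,fy=8,interpolation=cv2.INTER_CUBIC)
for th in(115,125,135):
    n,l,st,ce=cv2.connectedComponentsWithStats((sub<th).astype(np.uint8));k=l[112,112];px=(ce[k]+.5)/8-.5+[x0,y0]
    print(px,st[k],J.j(onplane(d,[px],J.w([0,0,.007]),J.z))[0]*1e3)
print('tool tilt err deg',np.degrees(np.arccos(-Rt[:,2]@J.z)), 'az x',J.M.T@Rt[:,0])
big=np.hstack([cv2.resize(d['frame'][180:270,200:310],None,fx=6,fy=6,interpolation=cv2.INTER_CUBIC)]);cv2.imwrite('pics/w4d.png',big)
sc=load('s4')['frame'];cv2.imwrite('pics/s4c.png',cv2.resize(sc[20:200,240:420],None,fx=3.3,fy=3.3,interpolation=cv2.INTER_CUBIC))
```

```text
edge bottom [17.97  1.07 20.  ] edge top [18.42  1.06 15.  ]
[ 12.56 -12.39  15.  ]
[12.57 15.32 15.  ]
grip top back [  6.47   1.   -25.  ]
[257.4  192.66] [  72   74   97   97 7488] [0.34 0.9  7.  ]
[257.4  192.62] [  68   70  104  104 8575] [0.34 0.87 7.  ]
[257.35 192.64] [  65   67  108  111 9657] [0.38 0.88 7.  ]
tool tilt err deg 0.013500525357633408 az x [-0. -1.  0.]
```

View pics/w4d.png

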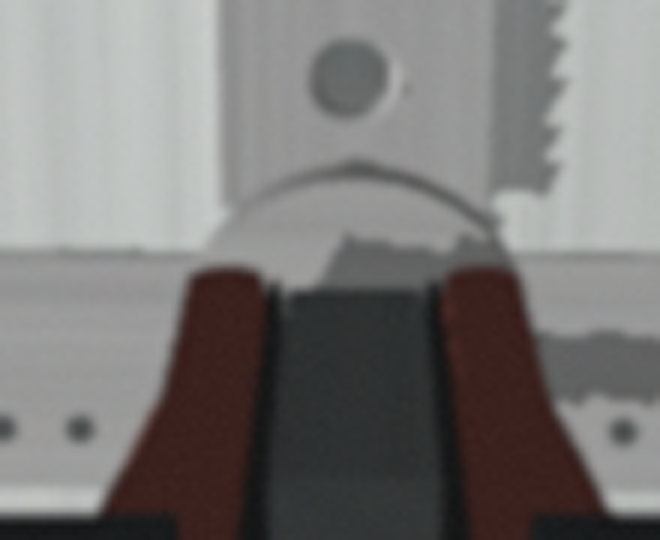

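View pics/s4c.png

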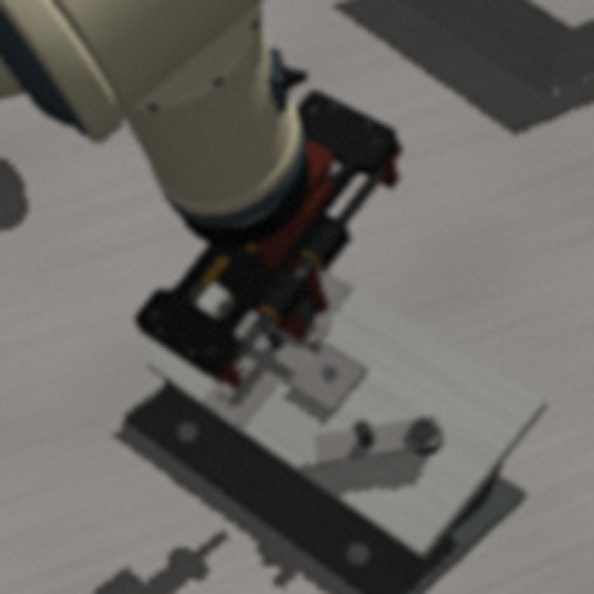

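Run:
```python
from h import *
from bench import *
np.set_printoptions(precision=2,suppress=True)
print(state()['time'])
move_to(J.w([.00035,.00087,.12]).tolist(),q(J.tool(np.pi/2)));hold(.2)
print(*fj())
d=snap('wrist','w5')
cv2.imwrite('pics/w5c.png',cv2.resize(d['frame'][90:290,130:380],None,fx=3,fy=3,interpolation=cv2.INTER_CUBIC))
g=cv2.cvtColor(d['frame'],cv2.COLOR_BGR2GRAY)
c=proj(d,J.w([0,0,.007]))[0];print(c)
x0,y0=(c-14).astype(int);sub=cv2.resize(g[y0:y0+28,x0:x0+28],None,fx=8,fy=8,interpolation=cv2.INTER_CUBIC)
for th in(105,115,125,135):
    n,l,st,ce=cv2.connectedComponentsWithStats((sub<th).astype(np.uint8));k=l[112,112];px=(ce[k]+.5)/8-.5+[x0,y0]
    print(px,st[k],J.j(onplane(d,[px],J.w([0,0,.007]),J.z))[0]*1e3)
```

```text
17.5083
[-1.35 -0.07 -0.85] [  0.37   0.86 120.  ] 20.3583
[258.95 193.22]
[257.37 192.61] [    0     0   224   224 47643] [-1.45  0.58  7.  ]
[259.37 191.4 ] [  76   56   97   98 7162] [0.38 1.73 7.  ]
[259.34 191.4 ] [  74   52  103  104 8235] [0.36 1.74 7.  ]
[259.37 191.41] [  71   49  108  111 9255] [0.38 1.72 7.  ]
```

View pics/w5c.png

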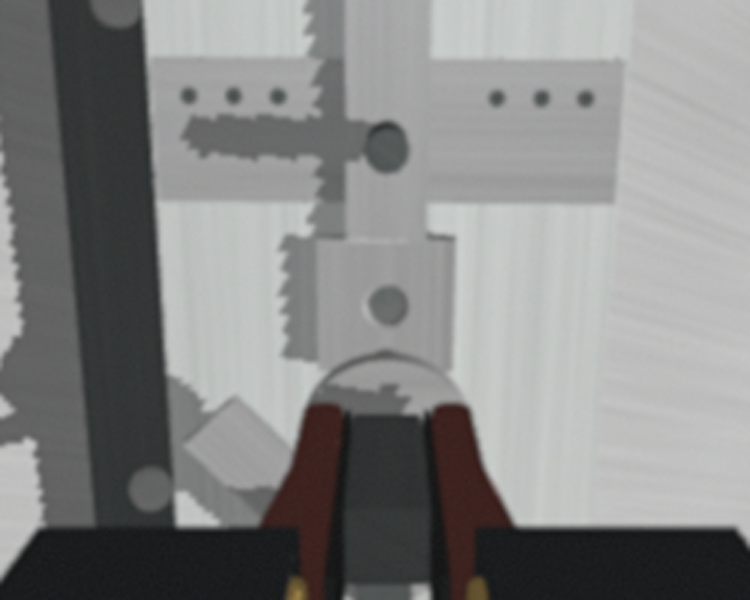

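Run:
```python
from h import *
from bench import *
np.set_printoptions(precision=2,suppress=True)
s=state();print(J.j(s['ee_pos'])*1e3)
W=lambda q:(np.array(q,float)+.5)/3-.5+[130,90]
for n,phi,hp,ee in(('w4',-90,(257.4,192.64),[0,.86,120.]),('w5',90,(259.36,191.4),[.37,.86,120.])):
    d=load(n);T=J.tool(np.radians(phi));V=d['view'];Rc=V[:3,:3].T;C=-Rc@V[:3,3]
    print(n,'cam jig',J.j(C)*1e3-ee,'axes in tool',T.T@Rc)
    g=cv2.cvtColor(d['frame'],cv2.COLOR_BGR2GRAY)
    # rows just above finger tips: print profile for fingers at row 228..232
    for row in(228,234): 
        hsv=d['frame'][row].astype(int);red=(hsv[:,2]-hsv[:,0]>15);cols=np.nonzero(red)[0];cols=cols[(cols>200)&(cols<320)];print(row,cols.min(),cols.max(),(cols.min()+cols.max())/2)
    for px,z in(((388,351),20),((388,357),15)):
        print('collar edge jig',J.j(onplane(d,W([px]),J.w([0,0,.12-z/1e3]),J.z))[0]*1e3)
    cv2.imwrite(f'pics/{n}e.png',cv2.resize(d['frame'][185:235,220:300],None,fx=10,fy=10,interpolation=cv2.INTER_CUBIC))
```

```text
[  0.35   0.86 120.01]
w4 cam jig [ -0.59 -76.72 153.77] axes in tool [[-0.    0.96  0.28]
 [ 1.    0.   -0.  ]
 [-0.    0.28 -0.96]]
228 232 286 259.0
234 230 287 258.5
collar edge jig [ -0.95 -17.03 100.  ]
collar edge jig [ -0.94 -17.48 105.  ]
w5 cam jig [ -0.55  76.75 153.48] axes in tool [[ 0.    0.96  0.28]
 [ 1.   -0.    0.  ]
 [ 0.    0.28 -0.96]]
228 232 286 259.0
234 230 287 258.5
collar edge jig [ -0.03  18.62 100.  ]
collar edge jig [ -0.03  19.08 105.  ]
```

View pics/w5e.png

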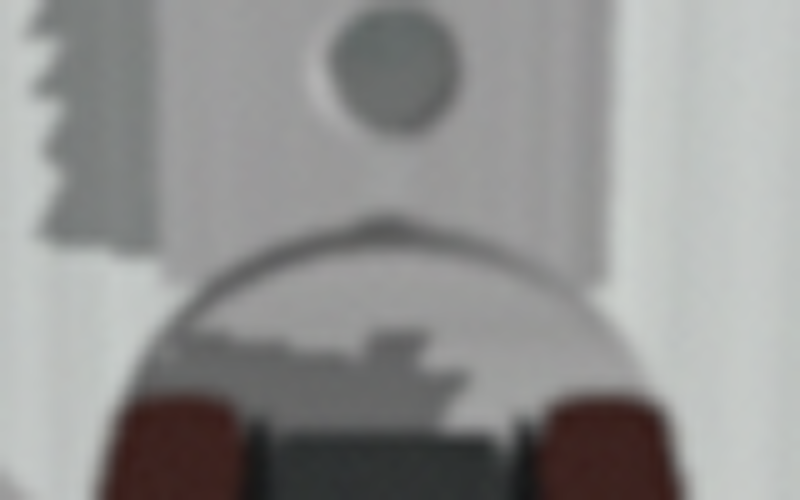

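View pics/w4e.png

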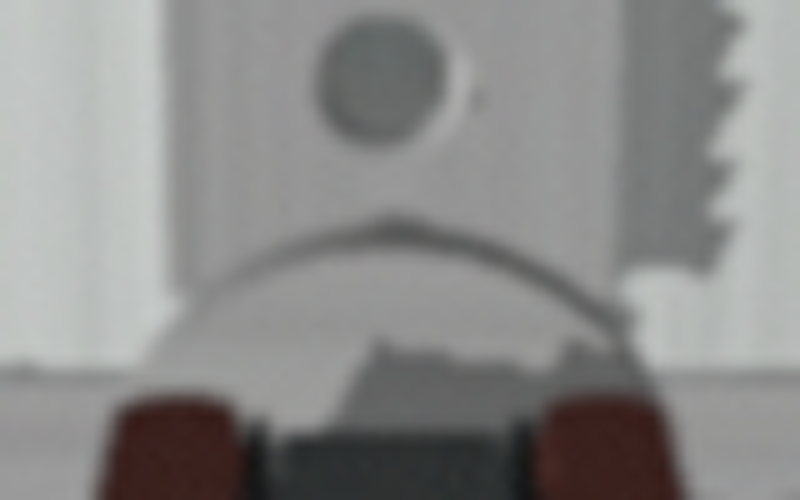

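Run:
```python
from h import *
from bench import *
np.set_printoptions(precision=2,suppress=True)
X,Y=.0012,.00135
move_l(J.w([X,Y,.085]).tolist(),.12);print(*fj())
for z in(76,70,66,62,56,50,44,38,33,30):
    move_l(J.w([X,Y,z/1e3]).tolist(),.06);f,p,t=fj();print(z,f,p,t)
    if f[2]>10 or np.hypot(*f[:2])>12 or abs(p[2]-z)>2: print('STOP');break
```

```text
[-0.48 -0.02 -0.58] [ 1.31  1.63 84.67] 20.85
76 [-1.07 -0.06 -1.42] [ 1.14  1.42 75.87] 21.15
70 [-0.44 -0.16 -1.26] [ 1.14  1.53 69.59] 21.4
66 [-0.49  0.04 -0.99] [ 1.11  1.5  65.67] 21.65
62 [-0.51  0.41 -1.33] [ 1.18  1.47 61.63] 21.9
56 [-1.18  0.51 -0.9 ] [ 1.15  1.54 55.35] 22.15
50 [-0.73  0.45 -2.29] [ 1.15  1.52 49.35] 22.4
44 [-1.09  0.97 -1.92] [ 1.14  1.51 43.38] 22.65
38 [-2.01  0.73 -1.67] [ 1.17  1.5  37.39] 22.9
33 [-2.5   0.99 -1.92] [ 1.17  1.5  32.46] 23.15
30 [-2.24  1.78 -1.5 ] [ 1.13  1.42 29.73] 23.4
```

Inserted cleanly. Now seat it.

Run:
```python
from h import *
from bench import *
np.set_printoptions(precision=2,suppress=True)
X,Y=.0012,.00135
for z in(29,28,27,26,25,24,23,22):
    move_l(J.w([X,Y,z/1e3]).tolist(),.03);f,p,t=fj();print(z,f,p,t)
    if f[2]>8: print('seat');break
snap('wrist','w6');snap('scene','s6')
d=load('w6')['frame'];cv2.imwrite('pics/w6c.png',cv2.resize(d[130:270,130:380],None,fx=3,fy=3,interpolation=cv2.INTER_CUBIC))
```

```text
29 [-2.92  0.79 -0.98] [ 1.14  1.36 29.  ] 23.65
28 [-3.15  0.53  0.74] [ 1.14  1.34 28.05] 23.9
27 [-3.33  1.35  0.63] [ 1.14  1.32 27.03] 24.15
26 [-3.26  3.19  4.77] [ 1.11  1.31 26.9 ] 24.4
25 [-4.17  4.28  8.43] [ 1.13  1.31 26.76] 24.65
seat
```

View pics/w6c.png

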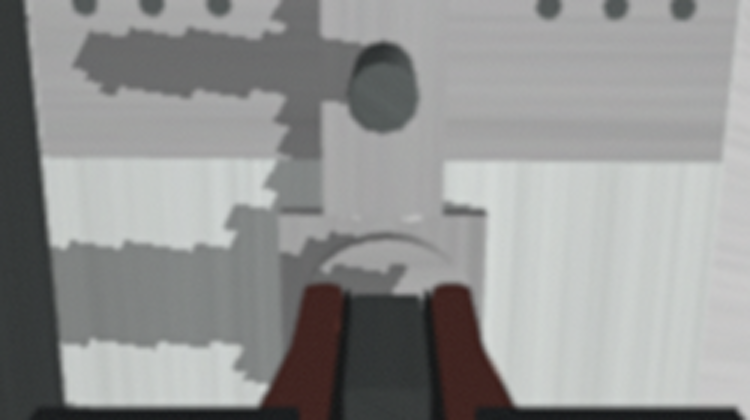

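Run:
```python
from h import *
from bench import *
np.set_printoptions(precision=2,suppress=True)
move_l(J.w([.00115,.0013,.0269]).tolist(),.03);print(*fj())
gripper_open();print(*fj())
move_l(J.w([.00115,.0013,.11]).tolist(),.2);hold(.1)
print(*fj());d=snap('wrist','w7')['frame'];snap('scene','s7')
cv2.imwrite('pics/w7c.png',cv2.resize(d[90:290,130:380],None,fx=3,fy=3,interpolation=cv2.INTER_CUBIC))
```

```text
[-3.38  2.1   2.44] [ 1.09  1.29 26.95] 25.0
[ 0.6  -0.24  0.51] [ 1.15  1.3  26.91] 26.2083
[-0.4   0.38 -0.45] [  0.8    1.9  108.07] 26.875
```

View pics/w7c.png

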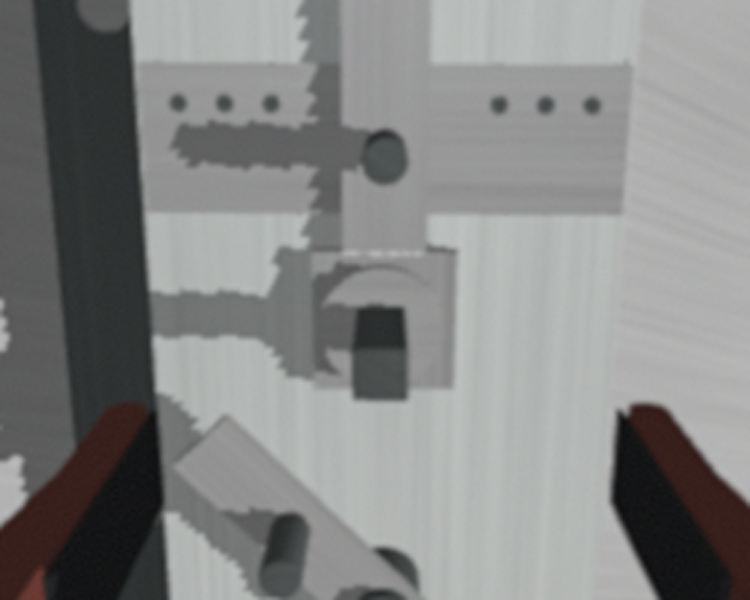

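View pics/s7.png

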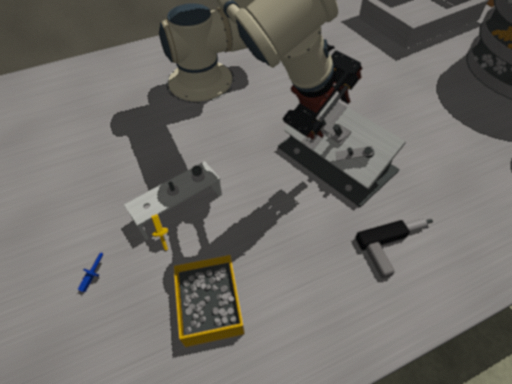

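Run:
```python
from h import *
from bench import *
np.set_printoptions(precision=2,suppress=True)
ex=np.array([1.2,1.35])
def pose(a,off,z):
    k=ex+np.array([-40*np.sin(a),-90+40*np.cos(a)])-off*np.array([np.cos(a),np.sin(a)])
    return J.w([k[0]/1e3,k[1]/1e3,z/1e3]).tolist(),q(J.tool(a))
close()
p,o=pose(.76,33,95);move_to(p,o);print(*fj())
move_l(pose(.76,33,34)[0],.15);print(*fj())
for a,off in((.74,16),(.55,16),(.36,16),(.18,16),(0.03,16)):
    p,o=pose(a,off,34);move_l(p,.08,o);f,pp,t=fj();print(a,f,pp,t)
    if np.linalg.norm(f)>15: print('STOP');break
else:
  for off in(15.5,15,14,13,12,11):
    p,o=pose(0,off,34);move_l(p,.04,o);f,pp,t=fj();print(off,f,pp,t)
    if f[0]<-9: print('stop reached');break
```

```text
[ 0.08 -0.04  0.09] [-50.13 -82.25  95.02] 29.0917
[-0.65 -0.36 -0.19] [-49.73 -82.38  34.73] 29.65
0.74 [-0.63 -0.27  0.32] [-37.16 -70.28  35.29] 30.025
0.55 [-0.21 -2.25  0.87] [-33.48 -63.37  34.58] 30.3667
0.36 [-1.05 -1.82  0.36] [-28.02 -56.93  34.11] 30.7083
0.18 [-0.81 -1.14  0.48] [-21.83 -52.11  33.87] 31.0417
0.03 [-5.27 -1.55 -0.02] [-17.03 -49.22  33.8 ] 31.3417
15.5 [-10.38  -2.57   0.17] [-16.87 -48.85  33.8 ] 31.5917
stop reached
```

Run:
```python
from h import *
from bench import *
np.set_printoptions(precision=2,suppress=True)
for x in(-14.5,-13.5):
    move_l(J.w([x/1e3,-.0487,.034]).tolist(),.04);print(*fj())
move_l(J.w([-.035,-.05,.034]).tolist(),.15)
move_l(J.w([-.035,-.05,.12]).tolist(),.25)
move_to(J.w([0,-.02,.14]).tolist(),q(J.tool(-np.pi/2)));hold(.2);print(*fj())
d=snap('wrist','w8')['frame'];s=snap('scene','s8')['frame']
cv2.imwrite('pics/w8c.png',cv2.resize(d[90:290,130:380],None,fx=3,fy=3,interpolation=cv2.INTER_CUBIC))
```

```text
[-9.19 -3.52  1.2 ] [-16.87 -48.88  33.81] 31.8417
[-12.41  -2.49   0.4 ] [-16.78 -48.88  33.83] 32.0917
[-0.11  0.26 -0.41] [ -0.08 -19.99 139.77] 34.5
```

View pics/w8c.png

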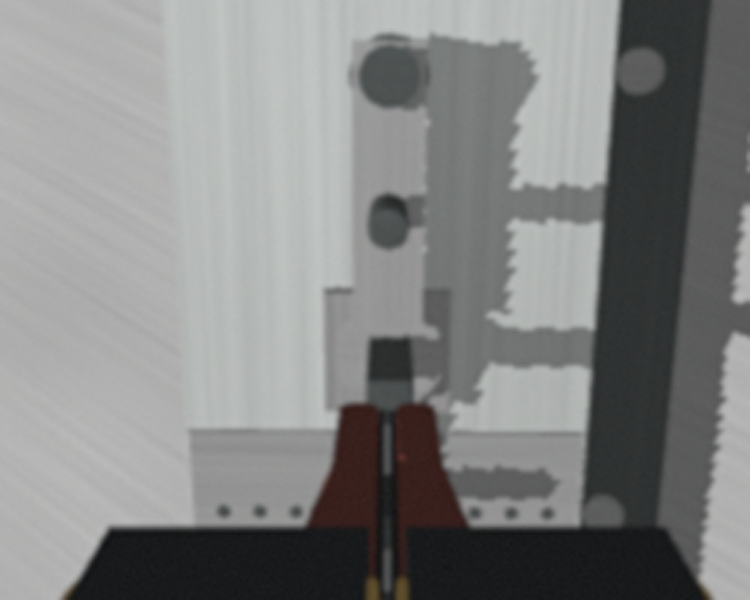

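Run:
```python
from h import *
from bench import *
move_l(J.w([0,-.02,.22]).tolist(),.25);hold(.3)
s=snap('scene','s9')['frame'];t=snap('top','t9')['frame']
a=cv2.resize(s[60:210,250:430],None,fx=4,fy=4,interpolation=cv2.INTER_CUBIC);cv2.imwrite('pics/s9c.png',a);print(state()['time'])
```

```text
35.4667
```

View pics/s9c.png

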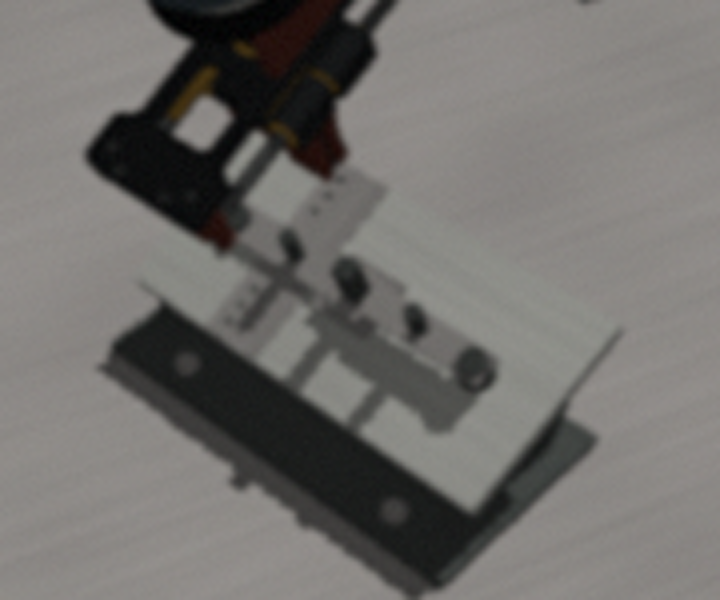

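View pics/t9.png

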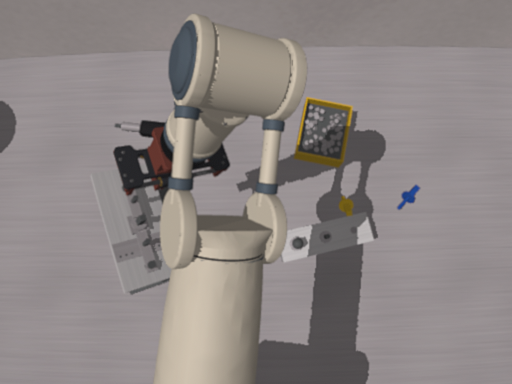

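Seen from above, the bar, pin and keeper are in line. The bin, the riveter and the other two rack pins are in place, so I'm handing in.

Run:
```python
from bench import *
job_done();print(state()['time'])
```

```text
the job is handed in; nothing more can be done
the job is handed in; nothing more can be done
```

The clamp is locked and the job is handed in at about 35.5 s of the 61 s allowed. I did it in the order asked: bar swung down to its stop, square-grip pin pushed home, keeper swung up to its stop.

- **Bar:** I pushed it until it met its stop at about 13 N. The next picture showed its eye over the hole.
- **Pin:** It went in with side forces under 5 N. The collar seated with the tool 26.8 mm above the face, against 27 mm expected.
- **Keeper:** It stopped hard at about 12 N. The last close picture shows it in line with the pin, with its toe over the collar.
- **Everything else:** The gripper was touching nothing at the end. The two unneeded rack pins, the bin and the riveter look unmoved; the arm hides part of the riveter in the last top view.

Three checks disagreed or were left open:

- **Keeper stop position:** It stopped about 2 mm lower on the slope than my jig frame predicted. I put this down to about 1° of error in that frame's direction, because the pictures show the keeper square to the pin.
- **Camera offset:** The wrist camera's positions differed from the robot's by about 0.8 mm. I corrected for this with a second look at the hole from the opposite side.
- **Loose pins:** The blue and yellow loose pins were tilted or standing at the start and are now lying down. The blue one lies well away from the arm's path. I moved close to the yellow one and never confirmed what tipped either of them.

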